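Make up the mounting kit and the honing kit

TASK

Make up two kits from the stock laid out on the bench in front of the trays, one item to a compartment. The three-compartment tray gets the flange nut in its middle compartment, with a brass bush in one end compartment and the spacer ring in the other; the two-compartment tray gets the other brass bush in one compartment and the small whetstone in the other. Set every item down flat on the tray floor, the bushes and the nut standing on their flanges as they stand now.

Things in the scene. Friction and masses are not known exactly. Their poses are not given: they have to be found in the camera images.
- bush_a: brass arbor bush, turned, standing on its flange: flange 32 mm dia. at the bottom, about 8 mm high, narrower sleeve above with a hole down the middle, 24 mm high in all (grip it low, by the flange); 70 g. Origin: centre of its underside, z up. One of two identical bushes, interchangeable
- bush_b: brass arbor bush, turned, standing on its flange: flange 32 mm dia. at the bottom, about 8 mm high, narrower sleeve above with a hole down the middle, 24 mm high in all (grip it low, by the flange); 70 g. Origin: centre of its underside, z up. One of two identical bushes, interchangeable
- flange_nut: steel flange nut standing on its flange: flange 38 mm dia., 5 mm high, above it a hexagon 27 mm across flats and 30 mm across corners up to 19 mm, which is the place to grip; 90 g. It stands with the stock nearer the robot than the trays (a similar nut far back beside the machine is not part of this). Origin: centre of its underside, z up
- spacer_ring: plain turned steel spacer ring lying flat, 38 mm outer dia., 11 mm high, with a hole; 60 g. Origin: centre of its underside, z up
- small_stone: small grey two-grit whetstone lying flat, 25 (its x) x 90 (its y) x 20 mm high; 110 g. Origin: centre of its underside, z up. In its compartment it fits lengthwise along the tray's x
- tray_three: grey sheet-metal kit tray with low walls, fixed to the bench, 116 (its x) x 184 (its y) x 14 mm high, floor 3 mm thick, walls and dividers 3 mm. Origin: centre of its underside, on the bench; z up. Two dividers make three equal compartments in a row along its y, centres at y = -60, 0 and +60 mm, each 110 (x) x 57 mm (y) inside. The tray is symmetric: either end may be called +y
- tray_two: grey sheet-metal kit tray with low walls, fixed to the bench, 116 (its x) x 184 (its y) x 14 mm high, floor 3 mm thick, walls and dividers 3 mm. Origin: centre of its underside, on the bench; z up. One divider makes two equal compartments in a row along its y, centres at y = -45 and +45 mm, each 110 (x) x 87 mm (y) inside. The tray is symmetric: either end may be called +y

How it is judged:
By the outcome, as a careful person would: the job done as asked, in the order asked, and still so for the second after the job is handed in, with the robot touching nothing.
It also fails if it takes over 106 s, if anything falls off the work surface, if the arm or the gripper's body presses on something with over 40 N, if the wrist force passes 120 N, or if a joint passes its speed limit or range.

ROBOT

A 7-joint arm with a two-finger parallel gripper is mounted at the origin on a cart in front of the work surface, level with it; the furniture and walls round the work are solid. World frame = base frame: x ahead of the robot, y to its left, z up, the work surface at z = 0. Lengths are in m, angles in rad, forces in N, time in s.
With the tool pointing down it reaches from about 0.4 to 0.9 m from the base axis. Payload 5.5 kg.
Tool frame: the origin (TCP) lies on the front face of the gripper's body, between the roots of the fingers; the fingertips stand 73 mm ahead of it and the grasp point (between the pads) lies 54 mm ahead of it; z points along the fingers, y is the line along which they close (so a half turn about z gives the same grasp; the last joint's range is limited). The gripper opens to 85 mm and grips with 20 to 120 N. Pads are 22 mm wide; open, the fingers measure 114 mm over their backs; the gripper's body (76 mm by 85 mm) begins 54 mm behind the grasp point. The pads swing forward as they close: fully open they stand 13 mm farther back than shut.
Start: joints at [-0.926, 0.501, -0.427, 1.55, 0.221, 1.138, -0.21], TCP at [0.242, 0.603, 0.304] pointing down, gripper open.
Joint ranges: [-2.88, 2.88], [-0.31, 2.03], [-1.54, 1.56], [0.2, 2.42], [-1.41, 4.55], [0.19, 2.02], [-2.57, 2.57]. Speed limits (rad/s): [2.57, 2.57, 3.14, 3.14, 3.14, 3.14, 3.14].

INTERFACE

Orientations are given as [roll, pitch, yaw] about the fixed x, y, z axes, in that order (R = Rz(yaw) Ry(pitch) Rx(roll)).
In Python, from rig import * gives the robot as it stands.
- The arm moves only by the tool move_arm, never from a script. Its argument "increments" is a list of rows, each a list of 7 numbers: the shift along the tool's x, y, z normalised to -1 to 1, where 1 is 600 mm, then the turn, a rotation vector about the tool's x, y, z normalised to -1 to 1, where 1 is 60 degrees, then the closure, from -1 (fully open) to 1 (shut). In form: [[tx, ty, tz, rx, ry, rz, jaw], ...]. A call has 1 to 8 rows; each row is the pose to reach, as a shift and turn from the pose commanded when the call began, along the tool's axes at that moment; what a row does not reach only later rows make up. A row lasts 1/8 s, in which the tool goes at most 62.5 mm and 10.7 degrees, less where a joint would pass 70% of its speed; a pose out of reach is approached as far as the arm can. A call with a number of a shift or a turn outside -1 to 1 is refused whole. A call with a gripper value outside its range is refused whole. The fingers move at their own pace and stop on an object; "force" is the grip in N (left out, the last holds). Time passes only in rows, so rows that repeat a pose let the fingers close. It gives the time, the measured TCP pose, the force, the opening and the grip force at its end, in the units of the state.
- read_state(): the state, without advancing time (a new reading comes with each control period).
- camera(name): name is "scene" or "top" or "wrist"; returns a dict with "img" (480x640x3 uint8, red, green, blue), "vertical_fov" (degrees; the focal length in pixels is half the picture's height over the tangent of half this angle, whatever the lens; pixels are square), "cx", "cy" (the principal point, pixels), "eye" and "rotation" of the camera in the world; the wrist camera has in their place "hand_eye" (4x4, takes a point from camera to tool coordinates, whose origin is the TCP and whose axes are the flange's). Camera axes: x right, y up, looking along -z (the intrinsics and any distortion apply to the point x, -y, -z); pixel columns grow to the right and rows downward; lengths in m; the calibration is good to about 2 mm. A picture is of the moment at which its call begins: read the wrist's pose just before it. There is no depth.
- finish_job(): hands the job in; it is judged then, once.
The state is a dict: "t": time; "joints": joint angles; "qd": joint speeds; "joint_efforts": joint torques, N m; "tcp_pos": TCP position; "orientation": TCP orientation; "force": force on the tool from outside, world axes, zero at the start; "torque": the same for the moment, N m; "width": opening from 0.0 (shut) to 1.0 (fully open); "finger_force": force on a finger pad.
Only numpy, scipy, OpenCV 4.12 (cv2) and the standard library are available. Lean on these libraries where they do the work, as an engineer would, in place of code of your own. Each camera call takes 0.05 s, during which the arm holds its last target. There are 200 camera calls.

## Working session

There is one attempt and no reset: what is moved stays moved. The work goes in short steps, Python scripts to look and compute and a tool call to move; the robot and the scene stay as the last step left them, time stands still between calls to the robot, and variables do not carry over. Pictures are saved under pics/ and viewed, at most 14 in all, crops included, and the job is handed in when it is done.

Besides the shell and the picture viewer there is one more tool, called after "Request:" as name(argument=value, ...), one argument or row to a line, values as JSON. move_arm: Moves the arm, as the interface text tells. Its arguments: {"type":"object","properties":{"increments":{"type":"array"},"force":{"type":"number"}},"required":["increments"]}

```bash
mkdir -p pics; ls; python3 - <<'E'
from rig import *
import cv2
s=read_state(); print({k:(s[k]) for k in ('t','tcp_pos','orientation','force','width')})
for n in ('top','scene'):
    c=camera(n); cv2.imwrite(f'pics/{n}0.png',c['img'][:,:,::-1]); print({k:v for k,v in c.items() if k!='img'})
c=camera('wrist');print({k:v for k,v in c.items() if k!='img'})
E
```

```text
pics
{'t': 0.0, 'tcp_pos': array([0.24204569, 0.60268593, 0.30287021]), 'orientation': array([-3.13971172e+00, -1.05447388e-04,  2.75978486e+00]), 'force': array([-0.79656563,  0.11493949, -0.76318713]), 'width': 1.0005779183734178}
{'vertical_fov': 43.36877190439108, 'cx': 317.172089008391, 'cy': 241.78996258043455, 'eye': array([ 0.48090403, -0.04092451,  0.99508841]), 'rotation': array([ 0.06487009,  0.00433548, -1.54917259])}
{'vertical_fov': 49.15299023439768, 'cx': 314.92301447301327, 'cy': 239.5557708972117, 'eye': array([-0.0476864 , -0.34236785,  0.5494925 ]), 'rotation': array([ 0.90950761,  0.00316321, -1.09963412])}
{'vertical_fov': 68.95761487263282, 'cx': 315.6244047416916, 'cy': 237.14293282158906, 'hand_eye': array([[-1.13012563e-03,  9.56789757e-01,  2.90778410e-01,
         7.43858472e-02],
       [ 9.99999345e-01,  1.02922769e-03,  4.99935257e-04,
         1.17447007e-03],
       [ 1.79055743e-04,  2.90778784e-01, -9.56790294e-01,
        -7.00608309e-02],
       [ 0.00000000e+00,  0.00000000e+00,  0.00000000e+00,
         1.00000000e+00]])}
```

View pics/top0.png

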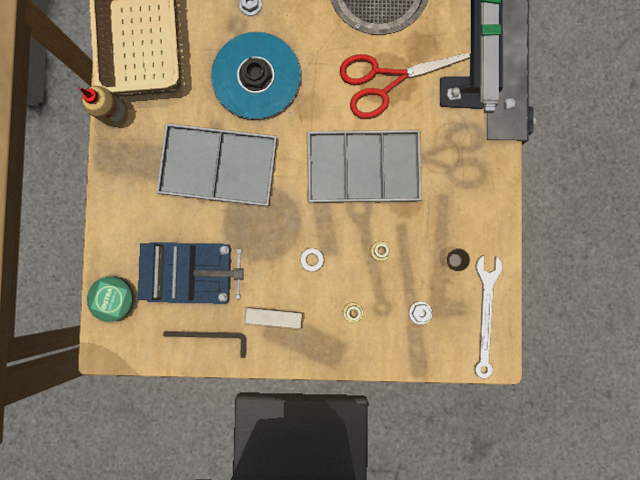

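View pics/scene0.png

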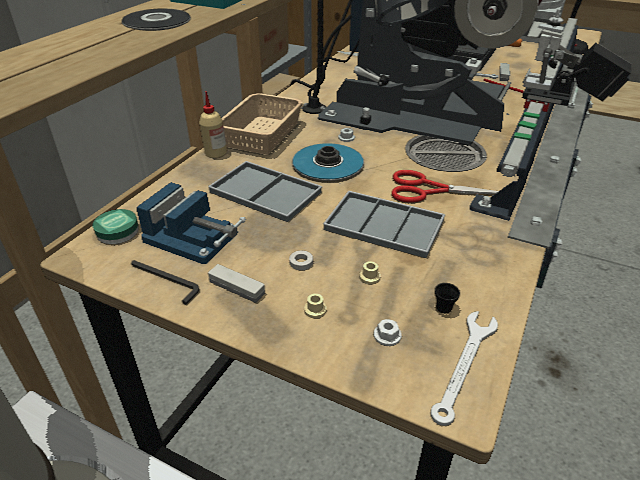

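The top view shows:
- bushes at (381,251) and (353,313)
- nut at (421,313)
- ring at (312,260)
- stone from about (246,308) to (302,327)
- three-compartment tray at (308–421, 131–202)
- two-compartment tray at (158–277, 126–204), slightly turned

The scene view agrees with this layout.

```bash
cat > h.py <<'E'
import numpy as np, cv2
from rig import *
from scipy.spatial.transform import Rotation as R
def ray(c,uv,z,pose=None):
    f=240/np.tan(np.radians(c['vertical_fov'])/2)
    d=np.array([(uv[0]-c['cx'])/f,-(uv[1]-c['cy'])/f,-1.])
    if 'eye' in c: e=c['eye'];M=R.from_euler('xyz',c['rotation']).as_matrix()
    else:
        p,o=pose;T=R.from_euler('xyz',o).as_matrix();H=c['hand_eye'];e=p+T@H[:3,3];M=T@H[:3,:3]
    d=M@d; return e+d*(z-e[2])/d[2]
def inc(*targets):
    """targets (x,y,z,yaw): rows' numbers from the present pose"""
    s=read_state();Rc=R.from_euler('xyz',s['orientation'])
    print('t',s['t'],'tcp',s['tcp_pos'].round(4),s['orientation'].round(3),'w',round(s['width'],3),'j',s['joints'].round(2))
    for x,y,z,a in targets:
        d=Rc.inv().apply(np.array([x,y,z])-s['tcp_pos'])/.6
        r=(Rc.inv()*R.from_euler('xyz',[np.pi,0,a])).as_rotvec()/np.radians(60)
        print(d.round(4),r.round(4))
E
python3 - <<'E'
from h import *
c=camera('top');im=c['img'][:,:,::-1]
cv2.imwrite('pics/crop.png',cv2.resize(im[235:335,240:440],None,fx=4,fy=4,interpolation=cv2.INTER_CUBIC))
P=dict(ba=(381,251.5,.008),bb=(353,313,.008),nut=(421,313.5,.005),ring=(312.5,260,.011),
 s1=(247,308,.02),s2=(302,312,.02),s3=(300,327,.02),s4=(246,322,.02),
 t3a=(308,131,.014),t3b=(421,131,.014),t3c=(421,202,.014),t3d=(309,202,.014),
 t2a=(167,126,.014),t2b=(277,136,.014),t2c=(271,204,.014),t2d=(158,195,.014))
for k,v in P.items(): print(k,ray(c,v[:2],v[2]).round(4))
E
```

```text
ba [ 0.5312 -0.14    0.008 ]
bb [ 0.4302 -0.096   0.008 ]
nut [ 0.4316 -0.207   0.005 ]
ring [ 0.5148 -0.0283  0.011 ]
s1 [0.435  0.0752 0.02  ]
s2 [ 0.4306 -0.0134  0.02  ]
s3 [ 0.4066 -0.0107  0.02  ]
s4 [0.4127 0.0762 0.02  ]
t3a [ 0.7272 -0.0162  0.014 ]
t3b [ 0.731  -0.2023  0.014 ]
t3c [ 0.6133 -0.2036  0.014 ]
t3d [ 0.6095 -0.0205  0.014 ]
t2a [0.7308 0.2168 0.014 ]
t2b [0.7178 0.0347 0.014 ]
t2c [0.6049 0.0416 0.014 ]
t2d [0.6158 0.2272 0.014 ]
```

View pics/crop.png

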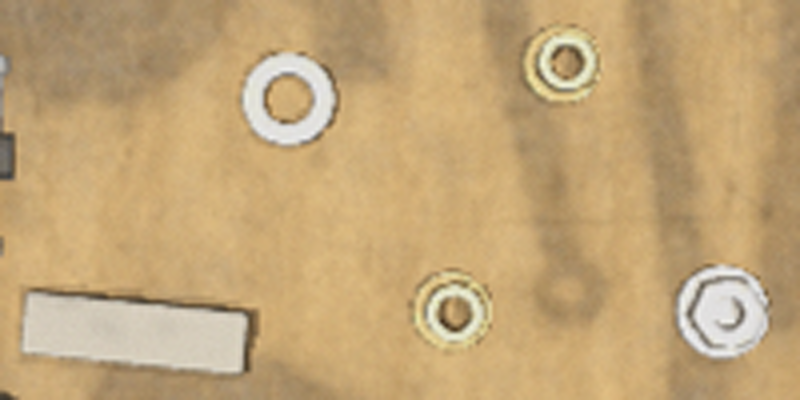

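Crop centres converted to full-frame pixels:
- ring (312.2,259.8)
- bushes (380.2,251.2) and (353,312.5)
- nut (420.5,313.2), with its flats facing along world x

The sizes check out: tray 186x118 mm and stone 89x24 mm. Next I move above the nut.

```bash
python3 - <<'E'
from h import *
c=camera('top')
for k,v in dict(ba=(380.2,251.2,.008),bb=(353,312.5,.008),nut=(420.5,313.2,.005),ring=(312.2,259.8,.011)).items(): print(k,ray(c,v[:2],v[2]).round(4))
inc((.42,.2,.27,np.pi/2),(.43,-.206,.2,np.pi/2))
E
```

```text
ba [ 0.5317 -0.1387  0.008 ]
bb [ 0.431 -0.096  0.008]
nut [ 0.4321 -0.2062  0.005 ]
ring [ 0.5151 -0.0278  0.011 ]
t 0.25 tcp [0.2421 0.603  0.3034] [-3.141 -0.     2.76 ] w 0.997 j [-0.93  0.5  -0.43  1.55  0.22  1.14 -0.21]
[-0.5254 -0.5127  0.0561] [-8.0000e-04  5.0000e-04  1.1354e+00]
[-0.793  -1.1344  0.1734] [-8.0000e-04  5.0000e-04  1.1354e+00]
```

Request:
move_arm(
  increments=[
    [-0.525,-0.513,0.056,0,0,0.8,-1],
    [-0.525,-0.513,0.056,0,0,0.8,-1],
    [-0.525,-0.513,0.056,0,0,0.8,-1],
    [-0.525,-0.513,0.056,0,0,0.8,-1],
    [-0.525,-0.513,0.056,0,0,0.8,-1],
    [-0.525,-0.513,0.056,0,0,0.8,-1],
    [-0.525,-0.513,0.056,0,0,0.8,-1],
    [-0.525,-0.513,0.056,0,0,0.8,-1],
  ],
  force=40,
)

```text
t: 1.25
tcp_pos: [0.4214, 0.1952, 0.2702]
orientation: [-3.141, 0.002, 1.913]
force: [-0.2, 0.5, 0.3]
width: 1.002
finger_force: 0.0
```

```bash
python3 - <<'E'
from h import *
inc((.43,-.206,.25,np.pi/2))
E
```

```text
t 1.25 tcp [0.4214 0.1952 0.2702] [-3.141e+00  2.000e-03  1.913e+00] w 1.002 j [-0.4   0.18 -0.11  2.04  0.03  0.92 -0.17]
[-0.6345 -0.2112  0.0349] [-0.      0.0019  0.3272]
```

Request:
move_arm(
  increments=[
    [-0.634,-0.211,0.035,0,0.002,0.327,-0.4],
    [-0.634,-0.211,0.035,0,0.002,0.327,-0.4],
    [-0.634,-0.211,0.035,0,0.002,0.327,-0.4],
    [-0.634,-0.211,0.035,0,0.002,0.327,-0.4],
    [-0.634,-0.211,0.035,0,0.002,0.327,-0.4],
    [-0.634,-0.211,0.035,0,0.002,0.327,-0.4],
    [-0.634,-0.211,0.035,0,0.002,0.327,-0.4],
    [-0.634,-0.211,0.035,0,0.002,0.327,-0.4],
  ],
)

```text
t: 2.25
tcp_pos: [0.4318, -0.202, 0.2492]
orientation: [-3.141, -0.002, 1.576]
force: [-0.2, 0.8, -0.5]
width: 0.702
finger_force: 0.0
```

```bash
python3 - <<'E'
from h import *
s=read_state();c=camera('wrist');cv2.imwrite('pics/w1.png',c['img'][:,:,::-1])
np.savez('w1.npz',p=s['tcp_pos'],o=s['orientation'])
inc((.432,-.206,.08,np.pi/2))
E
```

```text
t 2.3 tcp [ 0.432  -0.2002  0.2491] [-3.141e+00 -3.000e-03  1.579e+00] w 0.7 j [ 0.15  0.23  0.25  2.05 -0.08  0.87  0.46]
[-1.040e-02  2.000e-04  2.818e-01] [-0.0008 -0.0025  0.0076]
```

View pics/w1.png

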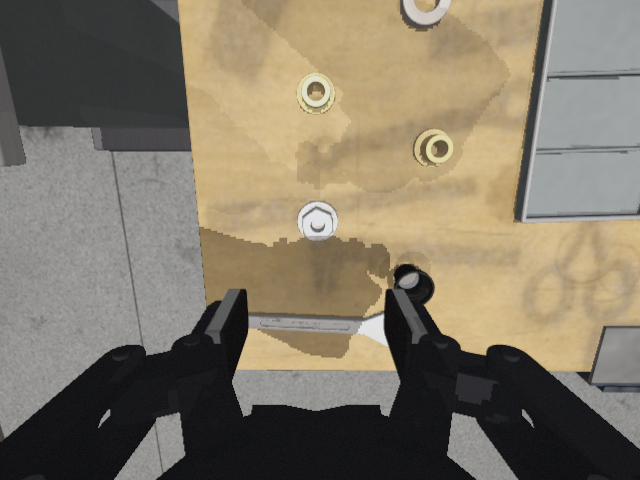

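The wrist view shows the nut at (318,221), with its hexagon flats facing the jaws. The bushes are at (316,95) and (433,148), and the ring is at the top edge.

```bash
python3 - <<'E'
from h import *
c=camera('wrist');w=np.load('w1.npz');p=(w['p'],w['o'])
for k,v in dict(nut=(318,221,.005),bb=(316,95,.008),ba=(433,149,.008),trc=(517,221,.014),d1=(527,150,.014)).items(): print(k,ray(c,v[:2],v[2],p).round(4))
E
```

```text
nut [ 0.4341 -0.2062  0.005 ]
bb [ 0.4317 -0.0979  0.008 ]
ba [ 0.5331 -0.1409  0.008 ]
trc [ 0.6132 -0.2032  0.014 ]
d1 [ 0.611  -0.1411  0.014 ]
```

Request:
move_arm(
  increments=[
    [-0.0097,0.0018,0.14,0,-0.002,-0.008,-0.4],
    [-0.0097,0.0018,0.28,0,-0.002,-0.008,-0.4],
    [-0.0097,0.0018,0.28,0,-0.002,-0.008,-0.4],
    [-0.0097,0.0018,0.28,0,-0.002,-0.008,-0.4],
    [-0.0097,0.0018,0.28,0,-0.002,-0.008,-0.4],
    [-0.0097,0.0018,0.28,0,-0.002,-0.008,1],
    [-0.0097,0.0018,0.28,0,-0.002,-0.008,1],
    [-0.0097,0.0018,0.28,0,-0.002,-0.008,1],
  ],
)

```text
t: 3.35
tcp_pos: [0.4342, -0.2062, 0.0834]
orientation: [3.139, 0.001, 1.588]
force: [-1.1, 1.0, 11.2]
width: 0.297
finger_force: 38.7
```

Request:
move_arm(
  increments=[
    [0,0,0,0,0,0,1],
    [0,0,0,0,0,0,1],
    [0,0,0,0,0,0,1],
  ],
)

```text
t: 3.72
tcp_pos: [0.4342, -0.2062, 0.0834]
orientation: [3.139, 0.001, 1.588]
force: [-2.1, 1.5, 10.6]
width: 0.295
finger_force: 38.8
```

```bash
python3 - <<'E'
from h import *
a=np.pi/2+.02
inc((.432,-.206,.14,np.pi/2),(.670,-.111,.14,a),(.670,-.111,.0835,a))
E
```

```text
t 3.725 tcp [ 0.4342 -0.2062  0.0834] [3.139e+00 1.000e-03 1.588e+00] w 0.295 j [ 0.23  0.53  0.19  2.12 -0.2   0.5   0.59]
[ 0.0004 -0.0034 -0.0944] [0.0029 0.0007 0.0168]
[ 0.1517  0.3959 -0.0933] [ 0.0029  0.0007 -0.0023]
[0.1518 0.3957 0.0009] [ 0.0029  0.0007 -0.0023]
```

Request:
move_arm(
  increments=[
    [0,0,-0.1,0.003,0,0,1],
    [0.005,0,-0.11,0.003,0,0,1],
    [0.152,0.396,-0.11,0.003,0,-0.002,1],
    [0.152,0.396,-0.11,0.003,0,-0.002,1],
    [0.152,0.396,-0.11,0.003,0,-0.002,1],
    [0.152,0.396,-0.11,0.003,0,-0.002,1],
    [0.152,0.396,-0.11,0.003,0,-0.002,1],
    [0.152,0.396,-0.11,0.003,0,-0.002,1],
  ],
)

```text
t: 4.72
tcp_pos: [0.6681, -0.1105, 0.1465]
orientation: [-3.137, 0.0, 1.591]
force: [0.1, -0.5, -0.7]
width: 0.295
finger_force: 40.4
```

```bash
python3 - <<'E'
from h import *
a=np.pi/2+.02
s=read_state();print(s['force'],s['finger_force'])
inc((.670,-.111,.087,a))
E
```

```text
[ 0.08834454 -0.45171113 -0.6972879 ] 40.35878135851817
t 4.725 tcp [ 0.6681 -0.1105  0.1465] [-3.137  0.     1.591] w 0.295 j [-0.02  0.69  0.21  1.6  -0.17  0.87  0.27]
[-0.0008  0.0036  0.0992] [-0.0048  0.0001 -0.0001]
```

Request:
move_arm(
  increments=[
    [-0.001,0.003,0.07,-0.005,0,0,1],
    [-0.001,0.003,0.09,-0.005,0,0,1],
    [-0.001,0.003,0.0995,-0.005,0,0,1],
    [-0.001,0.003,0.0995,-0.005,0,0,1],
    [-0.001,0.003,0.0995,-0.005,0,0,-0.3],
    [-0.001,0.003,0.0995,-0.005,0,0,-0.3],
    [-0.001,0.003,0,-0.005,0,0,-0.3],
    [-0.001,0.003,0,-0.005,0,0,-0.3],
  ],
)

```text
t: 5.72
tcp_pos: [0.6746, -0.1121, 0.1531]
orientation: [3.129, 0.002, 1.59]
force: [0.7, -0.0, 0.3]
width: 0.645
finger_force: 0.0
```

```bash
python3 - <<'E'
from h import *
c=camera('wrist');cv2.imwrite('pics/w2.png',c['img'][:,:,::-1])
a=np.pi/2+.02
inc((.5325,-.140,.15,np.pi/2),(.5325,-.140,.082,np.pi/2))
E
```

```text
t 5.775 tcp [ 0.6731 -0.1117  0.1508] [3.133e+00 1.000e-03 1.590e+00] w 0.652 j [-0.02  0.69  0.21  1.59 -0.18  0.87  0.28]
[-0.0427 -0.2351 -0.0006] [0.008  0.0008 0.0185]
[-0.0426 -0.2361  0.1127] [0.008  0.0008 0.0185]
```

View pics/w2.png

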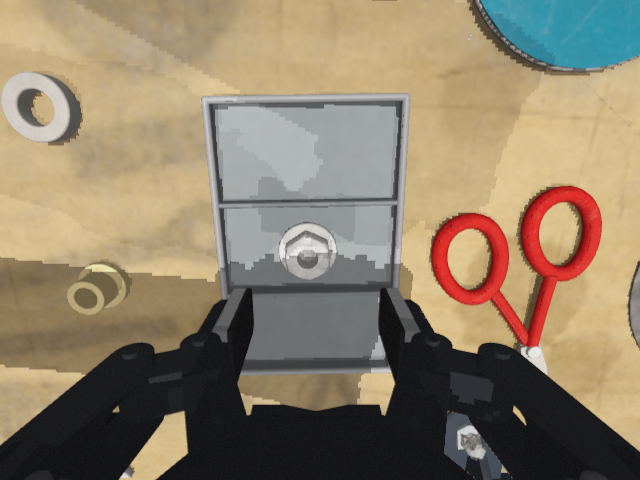

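The nut stands upright at (307,252), inside the middle compartment. Next is the first bush.

Request:
move_arm(
  increments=[
    [-0.0438,-0.23,0,0.003,0,0.018,-0.3],
    [-0.0438,-0.23,0,0.003,0,0.018,-0.3],
    [-0.0438,-0.23,0,0.003,0,0.018,-0.3],
    [-0.0438,-0.23,0,0.003,0,0.018,-0.3],
    [-0.0438,-0.23,0,0.003,0,0.018,-0.3],
  ],
)

```text
t: 6.4
tcp_pos: [0.5353, -0.1396, 0.1473]
orientation: [3.141, 0.0, 1.573]
force: [1.0, 0.7, -0.2]
width: 0.646
finger_force: 0.0
```

```bash
python3 - <<'E'
from h import *
inc((.5325,-.140,.079,np.pi/2))
E
```

```text
t 6.4 tcp [ 0.5353 -0.1396  0.1473] [3.141 0.    1.573] w 0.646 j [ 0.03  0.51  0.22  1.93 -0.17  0.72  0.35]
[-0.0006 -0.0047  0.1138] [0.0008 0.     0.0017]
```

Request:
move_arm(
  increments=[
    [-0.0006,-0.003,0.08,0,0,0.002,-0.3],
    [-0.0006,-0.003,0.105,0,0,0.002,-0.3],
    [-0.0006,-0.003,0.113,0,0,0.002,-0.3],
    [-0.0006,-0.003,0.113,0,0,0.002,-0.3],
    [-0.0006,-0.003,0.113,0,0,0.002,1],
    [-0.0006,-0.003,0.113,0,0,0.002,1],
    [-0.0006,-0.003,0.113,0,0,0.002,1],
    [-0.0006,-0.003,0.113,0,0,0.002,1],
  ],
)

```text
t: 7.4
tcp_pos: [0.5323, -0.1407, 0.0805]
orientation: [3.141, 0.0, 1.569]
force: [-0.2, -0.6, 6.8]
width: 0.31
finger_force: 38.8
```

```bash
python3 - <<'E'
from h import *
a=np.pi/2+.02
s=read_state();print(s['force'],s['finger_force'])
inc((.6712,-.171,.145,a))
E
```

```text
[-0.17735701 -0.55570475  6.76830891] 38.761343099176884
t 7.4 tcp [ 0.5323 -0.1407  0.0805] [3.141 0.    1.569] w 0.31 j [ 0.06  0.62  0.19  1.95 -0.2   0.59  0.38]
[-0.0501  0.2316 -0.1073] [ 0.001   0.0003 -0.0207]
```

```bash
python3 - <<'E'
from h import *
c=camera('wrist');c2=camera('scene')
a=c['img'][120:360,200:440];b=c2['img'][220:340,310:430]
z=lambda i:cv2.resize(i,(400,400),interpolation=cv2.INTER_CUBIC)
cv2.imwrite('pics/g1.png',np.hstack([z(a),z(b)])[:,:,::-1])
E
```

```text
(no output)
```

View pics/g1.png

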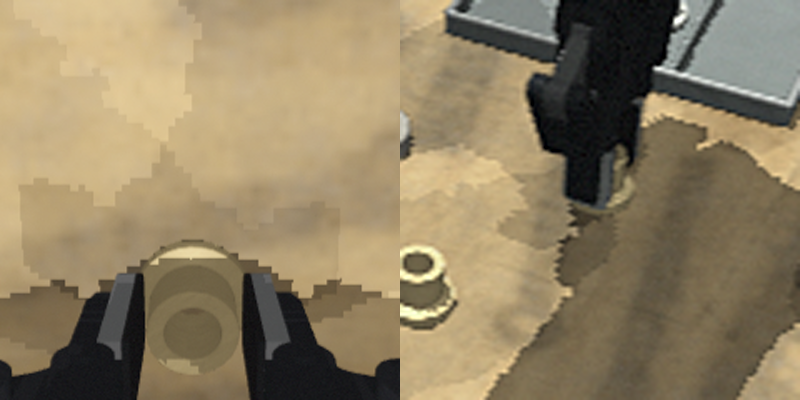

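The view shows the fingertips resting on top of the flange and clasping the sleeve's root. I'll reopen and regrip about 4 mm lower, on the flange.

Request:
move_arm(
  increments=[
    [0,0,-0.003,0,0,0,-0.2],
    [0,0,-0.003,0,0,0,-0.2],
    [0,0,0.007,0,0,0,-0.2],
    [0,0,0.007,0,0,0,-0.2],
    [0,0,0.007,0,0,0,1],
    [0,0,0.007,0,0,0,1],
    [0,0,0.007,0,0,0,1],
    [0,0,0.007,0,0,0,1],
  ],
)

```text
t: 8.5
tcp_pos: [0.5314, -0.1406, 0.075]
orientation: [-3.14, -0.0, 1.569]
force: [-1.0, -0.2, 2.2]
width: 0.331
finger_force: 39.4
```

```bash
python3 - <<'E'
from h import *
a=np.pi/2+.02
s=read_state();print(s['force'],s['finger_force'])
inc((.6712,-.171,.145,a))
E
```

```text
[-0.95075243 -0.16924231  2.16762554] 39.40911963349208
t 8.5 tcp [ 0.5314 -0.1406  0.075 ] [-3.14  -0.     1.569] w 0.331 j [ 0.06  0.63  0.19  1.95 -0.2   0.58  0.38]
[-0.0503  0.233  -0.1169] [-0.0013 -0.     -0.0206]
```

Request:
move_arm(
  increments=[
    [0,0,-0.1,0,0,0,1],
    [0,0,-0.117,0,0,0,1],
    [-0.0503,0.233,-0.117,0,0,-0.02,1],
    [-0.0503,0.233,-0.117,0,0,-0.02,1],
    [-0.0503,0.233,-0.117,0,0,-0.02,1],
    [-0.0503,0.233,-0.117,0,0,-0.02,1],
    [-0.0503,0.233,-0.117,0,0,-0.02,1],
  ],
)

```text
t: 9.38
tcp_pos: [0.6696, -0.1708, 0.1439]
orientation: [-3.138, -0.001, 1.59]
force: [1.1, 0.2, -1.2]
width: 0.339
finger_force: 39.9
```

```bash
python3 - <<'E'
from h import *
a=np.pi/2+.02
s=read_state();print(s['force'],s['finger_force'])
inc((.6712,-.171,.0785,a))
c=camera('wrist');cv2.imwrite('pics/w3.png',c['img'][:,:,::-1])
E
```

```text
[ 1.07905535  0.23612537 -1.1507085 ] 39.886528715724126
t 9.375 tcp [ 0.6696 -0.1708  0.1439] [-3.138e+00 -1.000e-03  1.590e+00] w 0.339 j [ 0.06  0.72  0.22  1.56 -0.18  0.89  0.36]
[-0.0005  0.0031  0.109 ] [-0.0037 -0.0006 -0.0009]
```

View pics/w3.png

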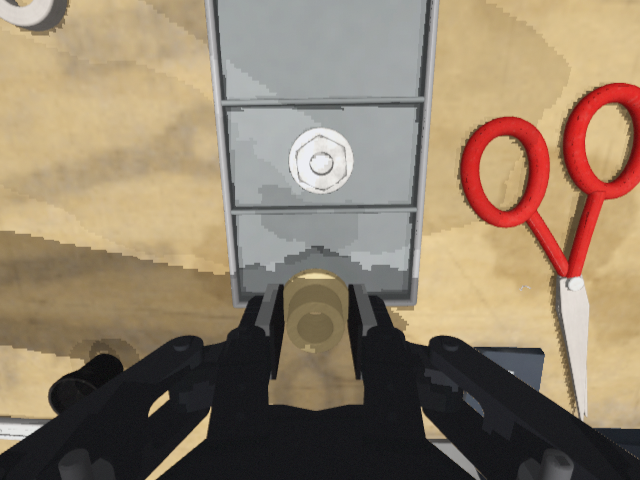

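The bush is held upright at (316,315) above the near end compartment. The nut is fine at (321,160). Lowering now.

Request:
move_arm(
  increments=[
    [0,0.002,0.08,-0.004,0,0,1],
    [0,0.002,0.1,-0.004,0,0,1],
    [0,0.002,0.1085,-0.004,0,0,1],
    [0,0.002,0.1085,-0.004,0,0,1],
    [0,0.002,0.1085,-0.004,0,0,-0.2],
    [0,0.002,0.1085,-0.004,0,0,-0.2],
    [0,0.002,0.01,-0.004,0,0,-0.2],
    [0,0.002,-0.01,-0.004,0,0,-0.2],
  ],
)

```text
t: 10.42
tcp_pos: [0.6753, -0.1719, 0.156]
orientation: [3.131, 0.002, 1.59]
force: [0.9, -0.5, 0.7]
width: 0.604
finger_force: 0.0
```

Request:
move_arm(
  increments=[
    [0,0,0,0,0,0,-0.3],
    [0,0,0,0,0,0,-0.3],
  ],
)

```text
t: 10.68
tcp_pos: [0.6716, -0.1706, 0.1498]
orientation: [3.141, -0.001, 1.59]
force: [1.2, 0.1, 0.1]
width: 0.648
finger_force: 0.0
```

```bash
python3 - <<'E'
from h import *
inc((.515,-.028,.15,np.pi/2),(.515,-.028,.0755,np.pi/2))
E
```

```text
t 10.675 tcp [ 0.6716 -0.1706  0.1498] [ 3.141e+00 -1.000e-03  1.590e+00] w 0.648 j [ 0.06  0.71  0.22  1.56 -0.18  0.89  0.36]
[ 0.2426 -0.2563 -0.0004] [ 0.0008 -0.0007  0.0185]
[ 0.2426 -0.2564  0.1237] [ 0.0008 -0.0007  0.0185]
```

Request:
move_arm(
  increments=[
    [0.243,-0.256,0,0,0,0.018,-0.4],
    [0.243,-0.256,0,0,0,0.018,-0.4],
    [0.243,-0.256,0,0,0,0.018,-0.4],
    [0.243,-0.256,0,0,0,0.018,-0.4],
    [0.243,-0.256,0,0,0,0.018,-0.4],
    [0.243,-0.256,0,0,0,0.018,-0.4],
    [0.243,-0.256,0,0,0,0.018,-0.4],
  ],
)

```text
t: 11.55
tcp_pos: [0.5169, -0.0294, 0.1503]
orientation: [3.138, 0.001, 1.57]
force: [-0.1, -0.6, -0.3]
width: 0.698
finger_force: 0.0
```

```bash
python3 - <<'E'
from h import *
inc((.515,-.028,.0755,np.pi/2))
E
```

```text
t 11.55 tcp [ 0.5169 -0.0294  0.1503] [3.138e+00 1.000e-03 1.570e+00] w 0.698 j [-0.18  0.46  0.23  2.02 -0.16  0.68  0.14]
[ 0.0025 -0.0036  0.1247] [ 0.0031  0.0007 -0.0012]
```

Request:
move_arm(
  increments=[
    [0.0025,-0.002,0.09,0,0,0,-0.4],
    [0.0025,-0.002,0.115,0,0,0,-0.4],
    [0.0025,-0.002,0.1245,0,0,0,-0.4],
    [0.0025,-0.002,0.1245,0,0,0,-0.4],
    [0.0025,-0.002,0.1245,0,0,0,1],
    [0.0025,-0.002,0.1245,0,0,0,1],
    [0.0025,-0.002,0.1245,0,0,0,1],
    [0.0025,-0.002,0.1245,0,0,0,1],
  ],
)

```text
t: 12.55
tcp_pos: [0.5159, -0.0267, 0.0773]
orientation: [3.137, -0.0, 1.571]
force: [-1.5, -0.8, 5.9]
width: 0.402
finger_force: 39.3
```

```bash
python3 - <<'E'
from h import *
a=np.pi/2+.02
s=read_state();print(s['force'],s['finger_force'])
inc((.6688,-.051,.145,a))
E
```

```text
[-1.5240941  -0.83767835  5.93671411] 39.309702375903726
t 12.55 tcp [ 0.5159 -0.0267  0.0773] [ 3.137 -0.     1.571] w 0.402 j [-0.15  0.59  0.18  2.04 -0.2   0.53  0.18]
[-0.0405  0.2553 -0.1115] [ 0.0049 -0.0001 -0.0187]
```

Request:
move_arm(
  increments=[
    [0,0,-0.1,0,0,0,1],
    [0,0,-0.117,0,0,0,1],
    [-0.0405,0.255,-0.117,0.004,0,-0.019,1],
    [-0.0405,0.255,-0.117,0.004,0,-0.019,1],
    [-0.0405,0.255,-0.117,0.004,0,-0.019,1],
    [-0.0405,0.255,-0.117,0.004,0,-0.019,1],
    [-0.0405,0.255,-0.117,0.004,0,-0.019,1],
  ],
)

```text
t: 13.42
tcp_pos: [0.6666, -0.0507, 0.1459]
orientation: [-3.138, -0.0, 1.591]
force: [-0.4, -0.7, -1.4]
width: 0.402
finger_force: 40.2
```

```bash
python3 - <<'E'
from h import *
a=np.pi/2+.02
s=read_state();print(s['force'],s['finger_force'])
inc((.6688,-.051,.080,a))
E
```

```text
[-0.39289409 -0.65243199 -1.35893485] 40.21253863116726
t 13.425 tcp [ 0.6666 -0.0507  0.1459] [-3.138 -0.     1.591] w 0.402 j [-0.12  0.68  0.22  1.62 -0.18  0.86  0.19]
[-0.0007  0.0039  0.1099] [-0.003  -0.0004  0.0004]
```

Request:
move_arm(
  increments=[
    [0,0.002,0.08,-0.003,0,0,1],
    [0,0.002,0.1,-0.003,0,0,1],
    [0,0.002,0.1095,-0.003,0,0,1],
    [0,0.002,0.1095,-0.003,0,0,1],
    [0,0.002,0.1095,-0.003,0,0,-0.3],
    [0,0.002,0.1095,-0.003,0,0,-0.3],
    [0,0.002,0.01,-0.003,0,0,-0.3],
    [0,0.002,-0.01,-0.003,0,0,-0.3],
  ],
)

```text
t: 14.42
tcp_pos: [0.672, -0.0514, 0.1571]
orientation: [3.132, 0.001, 1.591]
force: [0.7, 0.1, 1.5]
width: 0.654
finger_force: 0.0
```

Request:
move_arm(
  increments=[
    [0,0,0,0,0,0,-0.3],
    [0,0,0,0,0,0,-0.3],
  ],
)

```text
t: 14.68
tcp_pos: [0.6681, -0.0507, 0.1513]
orientation: [-3.141, -0.0, 1.591]
force: [-0.6, -0.9, 0.5]
width: 0.649
finger_force: 0.0
```

```bash
python3 - <<'E'
from h import *
inc((.4315,-.097,.15,np.pi/2),(.4315,-.097,.0755,np.pi/2))
E
```

```text
t 14.675 tcp [ 0.6681 -0.0507  0.1513] [-3.141 -0.     1.591] w 0.649 j [-0.12  0.68  0.22  1.62 -0.18  0.87  0.19]
[-0.0691 -0.3959  0.0022] [-0.0002 -0.0003  0.0194]
[-0.0692 -0.3959  0.1263] [-0.0002 -0.0003  0.0194]
```

Request:
move_arm(
  increments=[
    [-0.069,-0.396,0.002,0,0,0.019,-0.3],
    [-0.069,-0.396,0.002,0,0,0.019,-0.3],
    [-0.069,-0.396,0.002,0,0,0.019,-0.3],
    [-0.069,-0.396,0.002,0,0,0.019,-0.3],
    [-0.069,-0.396,0.002,0,0,0.019,-0.3],
    [-0.069,-0.396,0.002,0,0,0.019,-0.3],
    [-0.069,-0.396,0.002,0,0,0.019,-0.3],
    [-0.069,-0.396,0.002,0,0,0.019,-0.3],
  ],
)

```text
t: 15.68
tcp_pos: [0.4333, -0.0968, 0.1506]
orientation: [3.14, 0.0, 1.572]
force: [-0.2, -0.4, 1.5]
width: 0.653
finger_force: 0.0
```

```bash
python3 - <<'E'
from h import *
inc((.4315,-.097,.0752,np.pi/2))
E
```

```text
t 15.675 tcp [ 0.4333 -0.0968  0.1506] [3.14  0.    1.572] w 0.653 j [-0.06  0.35  0.25  2.19 -0.15  0.61  0.3 ]
[-0.0003 -0.0032  0.1257] [0.0018 0.0001 0.0013]
```

Request:
move_arm(
  increments=[
    [0,-0.002,0.09,0,0,0,-0.2],
    [0,-0.002,0.115,0,0,0,-0.2],
    [0,-0.002,0.126,0,0,0,-0.2],
    [0,-0.002,0.126,0,0,0,-0.2],
    [0,-0.002,0.126,0,0,0,1],
    [0,-0.002,0.126,0,0,0,1],
    [0,-0.002,0.126,0,0,0,1],
    [0,-0.002,0.126,0,0,0,1],
  ],
)

```text
t: 16.68
tcp_pos: [0.432, -0.0973, 0.0766]
orientation: [3.138, 0.0, 1.571]
force: [-1.5, 0.2, 6.0]
width: 0.319
finger_force: 39.0
```

```bash
python3 - <<'E'
from h import *
al=-.065
T=np.array([.6673,.130]);u=np.array([-np.sin(al),np.cos(al)])
A=T-.045*u;B=T+.045*u;print(A,B)
s=read_state();print(s['force'],s['finger_force'])
inc((*A,.145,np.pi/2+al))
E
```

```text
[0.66437706 0.08509503] [0.67022294 0.17490497]
[-1.48260881  0.21713743  6.00627268] 38.964241505018435
t 16.675 tcp [ 0.432  -0.0973  0.0766] [3.138 0.    1.571] w 0.319 j [-0.    0.51  0.19  2.21 -0.22  0.43  0.37]
[ 0.3038  0.3878 -0.1126] [ 0.0037 -0.0001  0.0624]
```

Request:
move_arm(
  increments=[
    [0,0,0,0.003,0,0,0.1],
    [0,0,0,0.003,0,0,0.1],
    [0,0,0.004,0.003,0,0,0.1],
    [0,0,0.004,0.003,0,0,0.1],
    [0,0,0.004,0.003,0,0,1],
    [0,0,0.004,0.003,0,0,1],
    [0,0,0.004,0.003,0,0,1],
  ],
)

```text
t: 17.55
tcp_pos: [0.4312, -0.0971, 0.0729]
orientation: [-3.14, -0.0, 1.571]
force: [-1.2, -0.2, 4.8]
width: 0.333
finger_force: 39.2
```

```bash
python3 - <<'E'
from h import *
s=read_state();print(s['force'],s['finger_force'])
inc((.6644,.085,.145,np.pi/2-.065))
E
```

```text
[-1.21817458 -0.17535026  4.78192125] 39.19020217086654
t 17.55 tcp [ 0.4312 -0.0971  0.0729] [-3.14  -0.     1.571] w 0.333 j [-0.    0.52  0.19  2.21 -0.23  0.43  0.37]
[ 0.3033  0.3886 -0.1207] [-0.0015 -0.0001  0.0625]
```

Request:
move_arm(
  increments=[
    [0,0,-0.1,0,0,0,1],
    [0.01,0.01,-0.12,0,0,0,1],
    [0.303,0.389,-0.12,0,0,0.062,1],
    [0.303,0.389,-0.12,0,0,0.062,1],
    [0.303,0.389,-0.12,0,0,0.062,1],
    [0.303,0.389,-0.12,0,0,0.062,1],
    [0.303,0.389,-0.12,0,0,0.062,1],
    [0.303,0.389,-0.12,0,0,0.062,1],
  ],
)

```text
t: 18.55
tcp_pos: [0.6661, 0.0891, 0.1433]
orientation: [-3.141, -0.002, 1.511]
force: [-0.9, -0.2, -0.8]
width: 0.337
finger_force: 39.7
```

```bash
python3 - <<'E'
from h import *
s=read_state();print(s['force'],s['finger_force'])
c=camera('wrist');cv2.imwrite('pics/w4.png',c['img'][:,:,::-1])
inc((.6644,.085,.0765,np.pi/2-.065))
E
```

```text
[-0.94653607 -0.16143827 -0.82229511] 39.69567803971586
t 18.6 tcp [0.6646 0.0865 0.1431] [-3.139 -0.     1.509] w 0.333 j [-0.34  0.69  0.24  1.62 -0.2   0.86 -0.08]
[-2.60e-03  1.00e-04  1.11e-01] [-0.0024 -0.0001  0.0029]
```

View pics/w4.png

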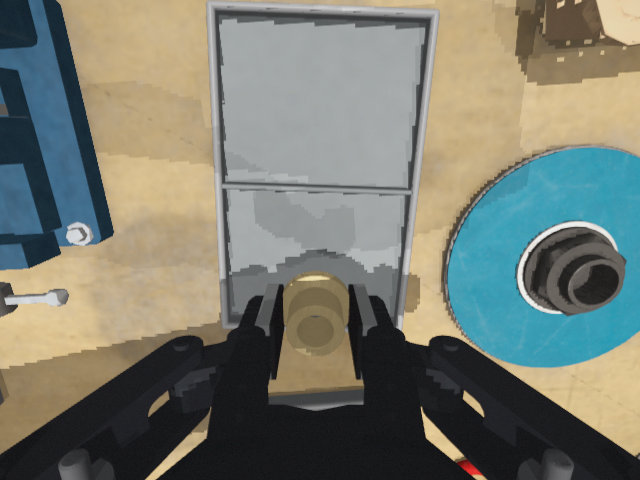

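The bush is held upright over the near compartment, whose divider is at row 187. Lowering now.

Request:
move_arm(
  increments=[
    [-0.001,0,0.08,-0.002,0,0.003,1],
    [-0.001,0,0.1,-0.002,0,0.003,1],
    [-0.001,0,0.111,-0.002,0,0.003,1],
    [-0.001,0,0.111,-0.002,0,0.003,1],
    [-0.001,0,0.111,-0.002,0,0.003,-0.2],
    [-0.001,0,0.111,-0.002,0,0.003,-0.2],
    [-0.001,0,0.01,-0.002,0,0.003,-0.2],
    [-0.001,0,-0.01,-0.002,0,0.003,-0.2],
  ],
)

```text
t: 19.6
tcp_pos: [0.6677, 0.0844, 0.1554]
orientation: [3.133, -0.002, 1.503]
force: [0.2, -1.1, -0.1]
width: 0.604
finger_force: 0.0
```

Request:
move_arm(
  increments=[
    [0,0,0,0,0,0,-0.2],
    [0,0,0,0,0,0,-0.2],
  ],
)

```text
t: 19.85
tcp_pos: [0.6637, 0.0843, 0.1494]
orientation: [-3.14, 0.0, 1.503]
force: [-0.5, -0.3, -0.9]
width: 0.603
finger_force: 0.0
```

```bash
python3 - <<'E'
from h import *
c=camera('top')
L=[ray(c,(240+u/4-.4,235+v/4-.4),.02)[:2] for u,v in((24,291),(249,311),(245,373),(22,352))]
print(np.round(L,4),np.mean(L,0))
q=lambda a,b:np.degrees(np.arctan2(-(a-b)[0],(a-b)[1]));print(q(L[0],L[1]),q(L[3],L[2]))
m=np.mean(L,0)
inc((*m,.15,np.pi/2-.065))
E
```

```text
[[ 0.436   0.0775]
 [ 0.43   -0.0132]
 [ 0.4053 -0.0121]
 [ 0.4117  0.0776]] [0.42074482 0.03243498]
-3.799108784026901 -4.082358947794238
t 19.9 tcp [0.6636 0.0843 0.149 ] [-3.14   0.     1.503] w 0.603 j [-0.34  0.68  0.24  1.62 -0.2   0.86 -0.08]
[-0.1135 -0.398  -0.0008] [-0.0018  0.0004 -0.0023]
```

Request:
move_arm(
  increments=[
    [-0.1135,-0.398,0,0,0,-0.002,-0.2],
    [-0.1135,-0.398,0,0,0,-0.002,-0.2],
    [-0.1135,-0.398,0,0,0,-0.002,-0.2],
    [-0.1135,-0.398,0,0,0,-0.002,-0.2],
    [-0.1135,-0.398,0,0,0,-0.002,-0.2],
    [-0.1135,-0.398,0,0,0,-0.002,-0.2],
    [-0.1135,-0.398,0,0,0,-0.002,-0.2],
    [-0.1135,-0.398,0,0,0,-0.002,-0.2],
  ],
)

```text
t: 20.9
tcp_pos: [0.423, 0.0326, 0.1503]
orientation: [3.14, 0.0, 1.506]
force: [-0.4, 0.1, -0.6]
width: 0.6
finger_force: 0.0
```

```bash
python3 - <<'E'
from h import *
c=camera('wrist');cv2.imwrite('pics/w5.png',c['img'][:,:,::-1])
inc((.4205,.0325,.078,np.pi/2-.068))
E
```

```text
t 20.95 tcp [0.4227 0.0326 0.1502] [3.141 0.    1.506] w 0.595 j [-0.38  0.33  0.27  2.23 -0.15  0.6  -0.06]
[-0.0003 -0.0038  0.1204] [0.001  0.0002 0.0027]
```

View pics/w5.png

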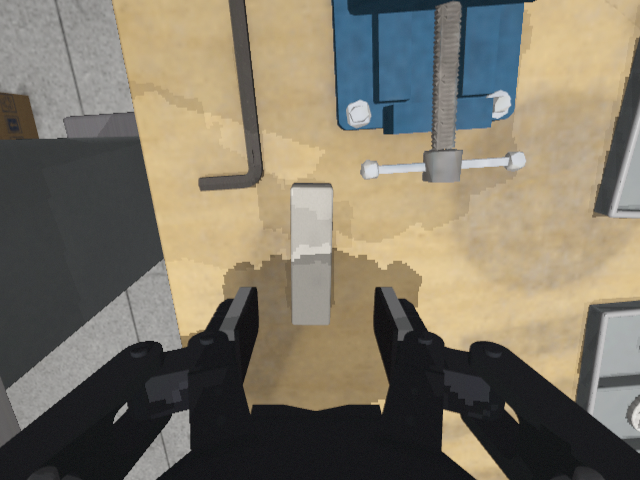

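The stone is centred between the jaws, spanning rows 183–325 at column 311. The vice handle at (370,170) is clear of the fingers.

```bash
python3 - <<'E'
from h import *
s=read_state();c=camera('wrist');p=(s['tcp_pos'],s['orientation'])
print(ray(c,(312,184),.02,p),ray(c,(310.5,325),.02,p))
E
```

```text
[0.42375152 0.07874761 0.02      ] [ 0.41645459 -0.01227605  0.02      ]
```

Request:
move_arm(
  increments=[
    [0,-0.003,0.09,0,0,0.002,-0.2],
    [0,-0.003,0.11,0,0,0.002,-0.2],
    [0,-0.003,0.1204,0,0,0.002,-0.2],
    [0,-0.003,0.1204,0,0,0.002,-0.2],
    [0,-0.003,0.1204,0,0,0.002,1],
    [0,-0.003,0.1204,0,0,0.002,1],
    [0,-0.003,0.1204,0,0,0.002,1],
    [0,-0.003,0.1204,0,0,0.002,1],
  ],
)

```text
t: 22.0
tcp_pos: [0.4209, 0.0327, 0.0792]
orientation: [3.139, -0.001, 1.503]
force: [0.7, 0.8, 5.0]
width: 0.284
finger_force: 39.5
```

```bash
python3 - <<'E'
from h import *
s=read_state();print(s['force'],s['finger_force'])
for y in(np.pi-.065,-.065): inc((.6702,.175,.145,y))
E
```

```text
[0.66540557 0.79751751 4.9848594 ] 39.50592219829559
t 22.0 tcp [0.4209 0.0327 0.0792] [ 3.139e+00 -1.000e-03  1.503e+00] w 0.284 j [-0.32  0.48  0.2   2.26 -0.24  0.42  0.01]
[ 0.2649  0.3988 -0.1083] [ 2.7000e-03  1.5000e-03 -1.5026e+00]
t 22.0 tcp [0.4209 0.0327 0.0792] [ 3.139e+00 -1.000e-03  1.503e+00] w 0.284 j [-0.32  0.48  0.2   2.26 -0.24  0.42  0.01]
[ 0.2649  0.3988 -0.1083] [ 0.0015 -0.0027  1.4973]
```

Request:
move_arm(
  increments=[
    [0,0,-0.1,0,0,0,1],
    [0,0,-0.19,0,0,0,1],
    [0.05,0.25,-0.19,0,0,-0.15,1],
    [0.1,0.36,-0.19,0,0,-0.35,1],
    [0.2,0.398,-0.19,0.002,0.001,-0.55,1],
    [0.265,0.399,-0.19,0.002,0.001,-0.7,1],
    [0.265,0.399,-0.19,0.002,0.001,-0.9,1],
    [0.265,0.399,-0.19,0.002,0.001,-0.9,1],
  ],
)

```text
t: 23.0
tcp_pos: [0.6706, 0.1804, 0.1922]
orientation: [3.139, -0.002, 2.454]
force: [-1.1, 0.1, -1.7]
width: 0.281
finger_force: 40.3
```

```bash
python3 - <<'E'
from h import *
s=read_state();print(s['force'],s['finger_force'])
inc((.6702,.175,.145,np.pi-.065))
E
```

```text
[-1.14445024  0.06654306 -1.68002799] 40.25171756744385
t 23.0 tcp [0.6706 0.1804 0.1922] [ 3.139e+00 -2.000e-03  2.454e+00] w 0.281 j [-0.35  0.65  0.07  1.53 -0.06  0.96  0.62]
[-0.0054 -0.0076  0.0786] [ 0.003  -0.0015 -0.5949]
```

Request:
move_arm(
  increments=[
    [0,0,0.05,0,0,-0.2,1],
    [0,0,0.05,0,0,-0.4,1],
    [0,0,0.05,0,0,-0.6,1],
    [0,0,0.05,0,0,-0.6,1],
    [0,0,0.05,0,0,-0.6,1],
    [0,0,0.05,0,0,-0.6,1],
  ],
)

```text
t: 23.75
tcp_pos: [0.6693, 0.1744, 0.1624]
orientation: [-3.141, -0.002, 3.072]
force: [0.2, -0.3, -0.9]
width: 0.28
finger_force: 40.3
```

```bash
python3 - <<'E'
from h import *
s=read_state();print(s['force'],s['finger_force'])
c=camera('wrist');cv2.imwrite('pics/w6.png',c['img'][:,:,::-1])
inc((.6702,.175,.0825,np.pi-.065))
E
```

```text
[ 0.24600522 -0.33414154 -0.85752614] 40.26946842670441
t 23.8 tcp [0.6693 0.1746 0.1624] [-3.141e+00 -2.000e-03  3.072e+00] w 0.28 j [-0.24  0.69 -0.07  1.54  0.06  0.91  1.16]
[-0.0016  0.0008  0.1332] [-0.0004 -0.0015 -0.004 ]
```

View pics/w6.png

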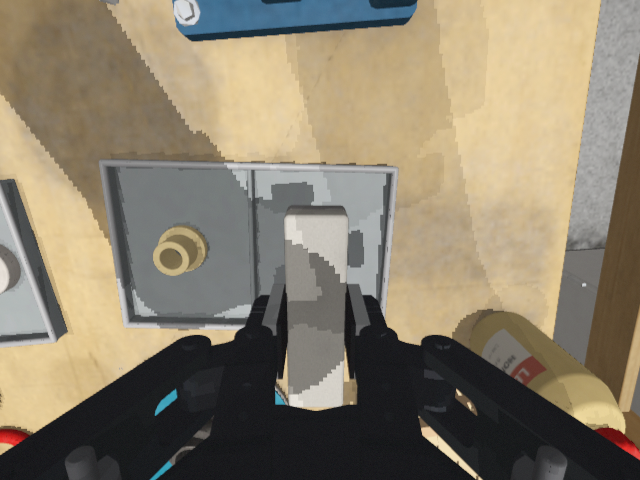

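```bash
python3 - <<'E'
from h import *
s=read_state();c=camera('wrist');p=(s['tcp_pos'],s['orientation'])
print('front rim',ray(c,(318,164),.014,p),'div',ray(c,(252,200),.014,p),'side',ray(c,(392,220),.014,p),'stone end bottom~',ray(c,(316,208),s['tcp_pos'][2]-.0792+.02,p))
E
```

```text
front rim [0.61482087 0.18092497 0.014     ] div [0.63423277 0.13770389 0.014     ] side [0.65350235 0.22602535 0.014     ] stone end bottom~ [0.62323622 0.17910153 0.10323566]
```

Request:
move_arm(
  increments=[
    [-0.006,0.006,0.08,0,-0.001,-0.004,1],
    [-0.006,0.006,0.115,0,-0.001,-0.004,1],
    [-0.006,0.006,0.125,0,-0.001,-0.004,1],
    [-0.006,0.006,0.133,0,-0.001,-0.004,1],
    [-0.006,0.006,0.133,0,-0.001,-0.004,1],
  ],
)

```text
t: 24.48
tcp_pos: [0.6738, 0.1784, 0.0833]
orientation: [3.141, 0.001, 3.078]
force: [0.1, 0.2, -1.2]
width: 0.278
finger_force: 40.2
```

Request:
move_arm(
  increments=[
    [0,0,0,0,0,0,0.2],
    [0,0,0,0,0,0,0.2],
    [0,0,0,0,0,0,0.2],
    [0,0,-0.08,0,0,0,0.2],
    [0,0,-0.18,0,0,0,0.2],
    [0.1,0,-0.25,0,0,0,0.2],
    [0.3,-0.1,-0.25,0,0,0,0],
    [0.3,-0.1,-0.25,0,0,0,0],
  ],
)

```text
t: 25.48
tcp_pos: [0.5045, 0.136, 0.2328]
orientation: [3.141, 0.001, 3.079]
force: [0.6, 0.0, 0.9]
width: 0.504
finger_force: 0.0
```

Request:
move_arm(
  increments=[
    [0.3,0,0,0,0,0,0],
    [0.3,0,0,0,0,0,0],
    [0.3,0,0,0,0,0,0],
    [0.3,0,0,0,0,0,0],
  ],
)

```text
t: 25.98
tcp_pos: [0.3223, 0.147, 0.2317]
orientation: [-3.14, -0.002, 3.081]
force: [1.0, -0.1, 0.1]
width: 0.497
finger_force: 0.0
```

```bash
python3 - <<'E'
from h import *
s=read_state();print(s['tcp_pos'],s['force'])
a=camera('top')['img'][110:220,140:440];b=camera('scene')['img'][150:260,190:460]
cv2.imwrite('pics/f.png',np.vstack([cv2.resize(a,(780,286),interpolation=3),cv2.resize(b,(780,314),interpolation=3)])[:,:,::-1])
E
```

```text
[0.32233142 0.14696499 0.23166298] [ 1.0367624  -0.11747407  0.11188219]
```

View pics/f.png

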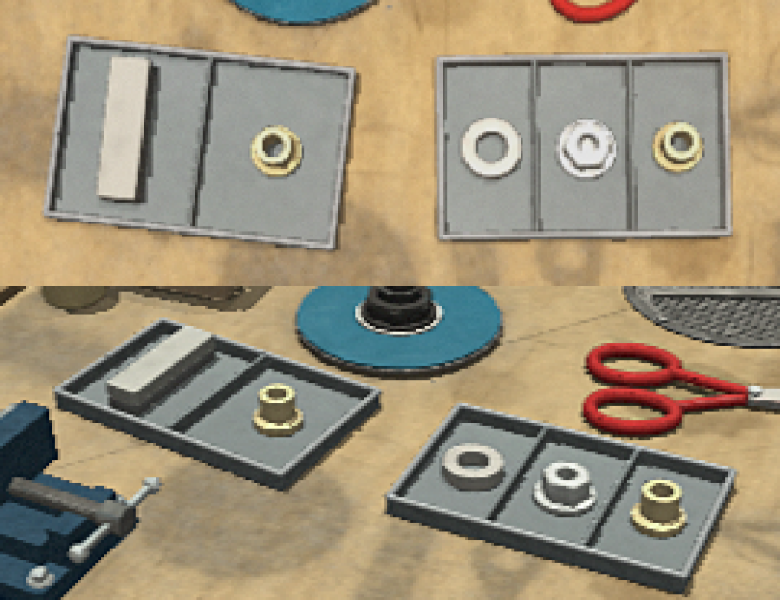

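All five items stand flat in their compartments: the ring, nut and bush in one tray, the stone and bush in the other. The arm is clear, so I'm handing in.

```bash
python3 -c "
from rig import *
print(finish_job())"
```

```text
the job is handed in; nothing more can be done
None
```

Both kits are made up and the job was handed in at about 26 s of the 106 s allowed; the final pictures show every item flat in its own compartment, with the arm clear of everything.

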